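# Lay up a post-bound pocket album on its binding jig

### The job

Assemble the pocket album on the binding jig so that its screw caps can be put on: thread the plain back cover over both steel posts, then the thick block of leaves, then the front cover with the window, and last the narrow wooden clamp bar. Each must go right down and lie flat on the one before, the covers and leaves over the jig's bed with the edge that has the holes on the posts. Leave the glue bottle standing.

Things in the scene. Friction and masses are not known exactly. Their poses are not given: they have to be found in the camera images.
- binding_jig: Binding jig: fixed wooden stand with a raised bed and two steel posts; place and yaw vary. Origin: on the bench below the midpoint of the posts; x from the posts over the bed, y from post to post, z up. Base board x -30 to +62, y +-71, 12 mm thick; on it the bed, x -7 to +39, y +-52, top at z = 30 mm. Covers overhang the bed on both long sides, which leaves room for fingers.
- posts (a point): Midpoint of the jig's two posts, level with the top of the bed; axes as the jig's. The posts stand at y = +38 and -38 mm, 5 mm thick, 42 mm tall above the bed, the top 8 mm tapering to a blunt point. Centres of the seated parts in this frame, mm: back cover (20, 0, 3), leaves (18.5, 0, 13), front cover (20, 0, 23), bar (0, 0, 31).
- back_cover_center (a point): Back cover: plain flat grey cloth-covered board without a window, 60 x 120 x 6 mm, rigid, about 55 g, lying flat on the bench. Point: its centre, half-way up. Two 10 mm holes with brass rims, at x = -20 mm, y = +-38 mm; axes: x from the edge with the holes towards the opposite (plain) edge, y along the length, z up.
- leaves_center (a point): Block of leaves: white paper block, 57 x 114 x 14 mm, rigid, about 65 to 105 g, lying flat. Point: its centre, half-way up. Two 10 mm holes at x = -18.5 mm, y = +-38 mm; axes: x from the edge with the holes towards the opposite (plain) edge, y along the length, z up.
- front_cover_center (a point): Front cover: flat grey cloth-covered board like the back cover but with a rectangular window through it (22 x 46 mm, centred 7 mm towards +x), 60 x 120 x 6 mm, rigid, about 45 to 70 g, lying flat. Point: its centre, half-way up. Two 10 mm holes with brass rims at x = -20 mm, y = +-38 mm; axes: x from the edge with the holes towards the opposite (plain) edge, y along the length, z up.
- clamp_bar_center (a point): Clamp bar: narrow dark wooden strip, 20 x 120 x 10 mm, about 30 g, lying flat. Point: its centre, half-way up. Two 10 mm holes on its centre line at y = +-38 mm; x across, y along its length, z up; it may go on either way round.
- glue_bottle: White glue bottle with an orange tip, 60 mm across, 189 mm tall, standing loose among the parts (a bystander). Origin: centre of its underside, z up.
Not all that is in view belongs to the job. Leave any green look-alike of the part that bears back_cover_center alone.

How it is judged:
By the outcome, as a careful person would: the job done as asked, in the order asked, and still so for the second after the job is handed in, with the robot touching nothing.
It also fails if it takes over 125 s, if anything falls off the work surface, if the arm or the gripper's body presses on something with over 40 N, if the wrist force passes 120 N, or if a joint passes its speed limit or range.

### The arm

A 6-joint arm with a two-finger parallel gripper is mounted at the origin on the work surface; the furniture and walls round the work are solid. World frame = base frame: x ahead of the robot, y to its left, z up, the work surface at z = 0. Lengths are in m, angles in degrees, forces in N, time in s.
With the tool pointing down it reaches from about 0.375 to 0.975 m from the base axis. Payload 3.8 kg.
Tool frame: the origin (TCP) lies on the centre line of the jaws, within the pads' length; the fingertips stand 19 mm ahead of it and the grasp point (between the pads) is the TCP; z points along the fingers, y is the direction in which the jaws open and shut (so a half turn about z gives the same grasp; the last joint's range is limited). The gripper opens to 85 mm and grips with 20 to 120 N. Pads are 22 mm wide; open, the fingers measure 114 mm over their backs; the gripper's body (76 mm by 85 mm) begins 54 mm behind the grasp point. The pads swing forward as they close: fully open they stand 13 mm farther back than shut.
Start: joints at [-66.343, 15.12, 91.902, -0, 72.978, -2.114], TCP at [0.293, -0.608, 0.25] pointing down, gripper open.
Joint ranges: [-150.88, 150.88], [-54.13, 125.18], [17.81, 147.31], [-75.09, 255.09], [0, 152.58], [-146.25, 146.25]. Speed limits (degrees/s): [147.25, 147.25, 180, 180, 180, 180].

### API

Orientations are given as a 3x3 rotation matrix whose columns are the frame's x, y, z axes.
In Python, from workcell import observe, eyes, ticket, look_for, cut_out gives the robot as it stands.
- The arm moves only by the tool drive_tool, never from a script. Its argument "targets" is a list of rows, each a list of 3 entries, a list of its own where there are three numbers: the shift along the tool's x, y, z in mm, then the turn about the tool's z in degrees, then the gripper's target within -1 to 1 (fully open at 1, half-way at 0, shut at -1). A call has 1 to 10 rows; each row shifts and turns the commanded pose from where the row before left it, along the tool's axes as they then stand; what a row does not reach is not made up. A row lasts 1/12 s, in which the tool goes at most 41.7 mm and 7.16 degrees, less where a joint would pass 70% of its speed; a pose out of reach is approached as far as the arm can. A call with a gripper value outside its range is refused whole. The fingers move at their own pace and stop on an object; "newtons" is the grip in N (left out, the last holds). Time passes only in rows, so rows that do not move let the fingers close. It gives the time, the measured TCP pose, the force and the opening at its end, in the units of the state.
- observe(): the state, without advancing time (a new reading comes with each control period).
- eyes.capture(name): name is "scene" or "top" or "wrist"; returns the picture (420x560x3 uint8, red, green, blue); there is no depth.
- eyes.get_calibration(name): a dict with "camera_matrix" (3x3 intrinsics, pixels), "extrinsics" (4x4, takes a point from camera to world coordinates). Camera axes: x right, y down, z forward; pixel columns grow to the right and rows downward; lengths in m; the calibration is good to about 2 mm. The wrist camera is an equidistant fisheye: a pixel r from the principal point sees the ray r / f radians off the axis. A picture is of the moment at which its call begins: read the wrist's pose just before it. get_calibration takes no time and is no camera call; for the wrist camera it gives the pose at the moment of the call.
- ticket.close_job(): hands the job in, once; it reports no verdict.
Trained networks look in the newest picture that a camera, given by its name, has taken for a name from the list of things; names that differ only in an ending like _2 or _b are one class to them, and where a whole thing is asked for, a point or a joint stands for the part that bears it (a point fixed in the world has none). Each returns a list of dicts, best first, with "conf" (0 to 1); they miss things now and then, are a little off and sometimes report something else, mostly with a low value. They report only what shows in the picture. A call takes as long as a camera call. They do not tell look-alikes from the thing itself.
- look_for(camera, name): "uv" ([column, row] in pixels, amid what is visible of it).
- cut_out(camera, name): "region" (420x560 bool, what is visible of it) and "uv" ([column, row] in pixels, amid what is visible of it).
The state is a dict: "time": time; "joint_positions": joint angles; "joint_vel": joint speeds; "effort": joint torques, N m; "position": TCP position; "ee_rot": TCP orientation; "force": force on the tool from outside, world axes, zero at the start; "wrist_torque": the same for the moment, N m; "opening": opening from 0.0 (shut) to 1.0 (fully open).
Only numpy, scipy, OpenCV 4.12 (cv2) and the standard library are available. Lean on these libraries where they do the work, as an engineer would, in place of code of your own. Each camera call takes 0.05 s, during which the arm holds its last target. There are 200 camera calls.

## Working session

There is one attempt and no reset: what is moved stays moved. The work goes in short steps, Python scripts to look and compute and a tool call to move; the robot and the scene stay as the last step left them, time stands still between calls to the robot, and variables do not carry over. Pictures are saved under pics/ and viewed, about 12 in all and at most 16, crops included, and the job is handed in when it is done.

Besides the shell and the picture viewer there is one more tool, called after "Emit:" as a command line: name --argument value ..., lists and objects as JSON in quotes. drive_tool: Moves the arm, as the interface text tells. Its arguments: {"type":"object","properties":{"targets":{"type":"array","items":{"type":"array"}},"newtons":{"type":"number"}},"required":["targets"]}

```bash
ls; mkdir -p pics; python3 - <<'E'
from workcell import observe, eyes, look_for, cut_out
import cv2,numpy as np
for c in ["top","scene"]:
    im=eyes.capture(c); cv2.imwrite(f"pics/{c}0.png",im[:,:,::-1])
    k=eyes.get_calibration(c); print(c,np.round(k["camera_matrix"],1).tolist(),np.round(k["extrinsics"],3).tolist())
    if c=="top":
        for n in ["binding_jig","back_cover_center","leaves_center","front_cover_center","clamp_bar_center","glue_bottle"]:
            print(n,[(np.round(d["uv"]).tolist(),round(d["conf"],2)) for d in look_for(c,n)])
print(observe())
E
```

```text
pics
top [[413.2, 0.0, 278.1], [0.0, 413.2, 205.4], [0.0, 0.0, 1.0]] [[0.029, -0.995, 0.091, 0.4], [-0.999, -0.028, 0.015, 0.232], [-0.013, -0.091, -0.996, 1.319], [0.0, 0.0, 0.0, 1.0]]
binding_jig [([416.0, 184.0], 0.92)]
back_cover_center [([119.0, 241.0], 0.95), ([246.0, 223.0], 0.66)]
leaves_center [([450.0, 238.0], 0.72)]
front_cover_center [([367.0, 230.0], 0.97)]
clamp_bar_center [([303.0, 194.0], 0.51)]
glue_bottle [([358.0, 170.0], 0.94)]
scene [[511.8, 0.0, 271.7], [0.0, 511.8, 215.5], [0.0, 0.0, 1.0]] [[-0.662, -0.443, 0.604, -0.419], [-0.749, 0.376, -0.546, 1.083], [0.015, -0.814, -0.581, 0.966], [0.0, 0.0, 0.0, 1.0]]
{'time': 0.4, 'joint_positions': array([-6.63424845e+01,  1.51270485e+01,  9.19132585e+01,  1.96527773e-03,
        7.29766948e+01, -2.11254608e+00]), 'joint_vel': array([ 0.04610718, -0.11110609, -0.16554327,  0.04102939, -0.068099  ,
       -0.01679011]), 'effort': array([-4.33483983e-04, -5.14245379e+01, -3.67015350e+01, -1.36039980e-04,
        4.86697347e-03, -1.03791263e-05]), 'position': array([ 0.29345177, -0.60777083,  0.25009871]), 'ee_rot': array([[ 9.00550437e-01,  4.34751541e-01, -8.90300019e-05],
       [ 4.34751548e-01, -9.00550393e-01,  2.84960343e-04],
       [ 4.37109448e-05, -2.95327092e-04, -9.99999955e-01]]), 'force': array([-0.59886634, -0.68994696, -0.81169261]), 'wrist_torque': array([-0.01047571, -0.00938704, -0.00722621]), 'opening': 1.0041314104027408}
```

```bash
python3 - <<'E'
import cv2
t=cv2.imread("pics/top0.png"); cv2.imwrite("pics/top0z.png",cv2.resize(t[120:320,60:500],(800,364),interpolation=cv2.INTER_CUBIC))
E
```

```text
(no output)
```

View pics/top0.png

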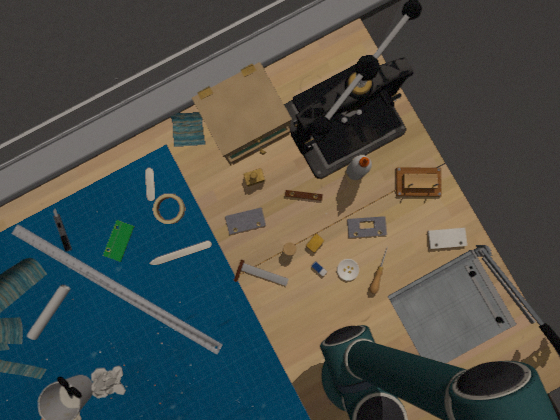

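View pics/scene0.png

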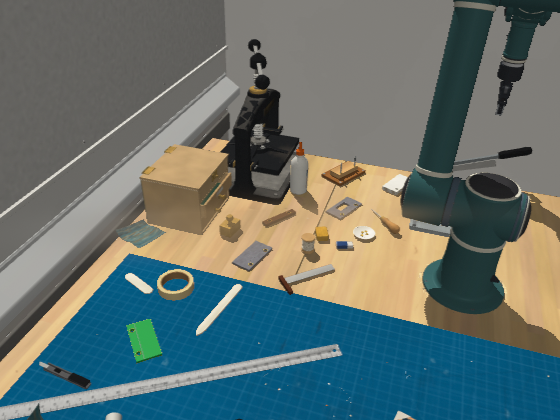

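Top view: back cover candidates are the grey board (246,222) and the green look-alike (119,241), and I choose the grey one. The front cover with its window is at (367,228), the white leaves at (448,238) and the bar at (303,195). The jig is at (418,182) and the bottle at (358,170), with a press and a box behind them. Next come coarse world poses and a close crop.

```bash
cat > h.py <<'E'
import numpy as np,cv2
from workcell import observe, eyes, look_for, cut_out
def ray(cal,uv,wrist=False):
    K=np.array(cal["camera_matrix"]);E=np.array(cal["extrinsics"])
    uv=np.atleast_2d(np.asarray(uv,float)); q=np.c_[(uv[:,0]-K[0,2])/K[0,0],(uv[:,1]-K[1,2])/K[1,1]]
    if wrist:
        r=np.linalg.norm(q,axis=1)+1e-12; d=np.c_[q*(np.sin(r)/r)[:,None],np.cos(r)]
    else: d=np.c_[q,np.ones(len(q))]
    return E[:3,3],d@E[:3,:3].T
def plane(cal,uv,z,wrist=False):
    o,d=ray(cal,uv,wrist); return (o+d*((z-o[2])/d[:,2])[:,None])[:,:2]
def proj(cal,P,wrist=False):
    K=np.array(cal["camera_matrix"]);E=np.array(cal["extrinsics"])
    p=(np.asarray(P)-E[:3,3])@E[:3,:3]
    if wrist:
        s=np.linalg.norm(p[...,:2],axis=-1)+1e-12; t=np.arctan2(s,p[...,2]); q=p[...,:2]*(t/s)[...,None]
    else: q=p[...,:2]/p[...,2:]
    return q*[K[0,0],K[1,1]]+K[:2,2]
def ortho(cal,im,c,yaw,z,half=(80,80),s=4,wrist=True):
    """rectified picture of plane z about c: columns = local x, rows = -local y (yaw deg), s px/mm"""
    W,H=int(2*half[0]*s),int(2*half[1]*s)
    X,Y=np.meshgrid((np.arange(W)-W/2)/s/1000,(H/2-np.arange(H))/s/1000)
    a=np.deg2rad(yaw); P=np.stack([c[0]+X*np.cos(a)-Y*np.sin(a),c[1]+X*np.sin(a)+Y*np.cos(a),0*X+z],-1)
    m=proj(cal,P,wrist).astype(np.float32)
    return cv2.remap(im,m[...,0],m[...,1],cv2.INTER_CUBIC)
E
python3 - <<'E'
from h import *
im=eyes.capture("top");cal=eyes.get_calibration("top")
for n,z in [("binding_jig",.012),("back_cover_center",.006),("leaves_center",.014),("front_cover_center",.006),("clamp_bar_center",.01),("glue_bottle",.1)]:
    for d in cut_out("top",n)[:3]:
        v,u=np.nonzero(d["region"]); p=plane(cal,np.c_[u,v],z)
        r=cv2.minAreaRect((p*1000).astype(np.float32))
        print(n,round(d["conf"],2),np.round(d["uv"]),"mean",np.round(p.mean(0)*1000),"rect",np.round(r[0]),np.round(r[1]),round(r[2]),len(u))
w=eyes.get_calibration("wrist"); print(np.round(w["camera_matrix"],1).tolist(),np.round(w["extrinsics"],3).tolist())
t=im[:,:,::-1]; 
a=[cv2.resize(t[v-25:v+25,u-35:u+35],(392,280),interpolation=cv2.INTER_CUBIC) for u,v in [(246,222),(367,228),(448,238),(418,182)]]
cv2.imwrite("pics/c1.png",np.vstack([np.hstack(a[:2]),np.hstack(a[2:])]))
E
```

```text
binding_jig 0.68 [415. 182.] mean [ 608. -190.] rect [ 607. -190.] [146.  99.] 90 1353
back_cover_center 0.76 [247. 222.] mean [470. 355.] rect [470. 355.] [ 63. 123.] 16 708
back_cover_center 0.55 [118. 241.] mean [395. 757.] rect [395. 757.] [ 65. 121.] 71 747
leaves_center 0.76 [448. 239.] mean [ 432. -278.] rect [ 433. -278.] [ 60. 121.] 7 716
front_cover_center 0.62 [366. 227.] mean [459. -31.] rect [461. -31.] [ 59. 121.] 7 595
clamp_bar_center 0.7 [305. 192.] mean [555. 170.] rect [556. 171.] [116.  21.] 85 225
glue_bottle 0.98 [360. 166.] mean [632.  14.] rect [632.  15.] [59. 81.] 46 454
glue_bottle 0.73 [368. 229.] mean [456. -14.] rect [456. -13.] [ 54. 110.] 8 539
[[325.2, 0.0, 276.3], [0.0, 325.2, 209.8], [0.0, 0.0, 1.0]] [[0.435, -0.856, -0.279, 0.365], [-0.901, -0.413, -0.134, -0.573], [-0.001, 0.31, -0.951, 0.374], [0.0, 0.0, 0.0, 1.0]]
```

View pics/c1.png

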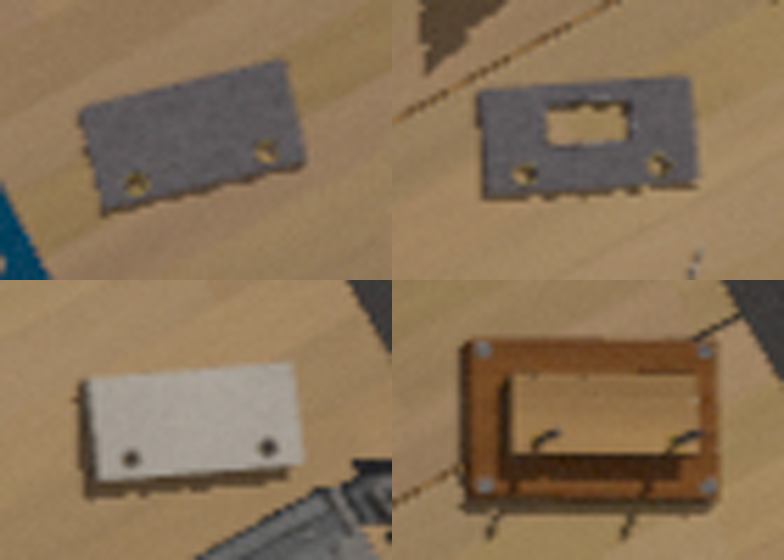

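Seen close, the grey board, window board and white block all have their holes on the −x (robot) side, the same as the jig's posts. So every part needs only a small turn. I'm turning the tool and moving over the jig.

Emit:
drive_tool --targets '[[[0, 0, 0], -7.13, 1], [[0, 0, 0], -7.13, 1], [[0, 0, 0], -7.13, 1], [[0, 0, 0], -7.13, 1], [[0, 0, 0], -7.13, 1], [[0, 0, 0], -7.13, 1], [[0, 0, 0], -7.13, 1], [[0, 0, 0], -7.13, 1], [[0, 0, 0], -7.13, 1]]'

```text
time: 1.5
position: [0.2935, -0.6078, 0.2503]
ee_rot: [[-0.005, 1.0, 0.0], [1.0, 0.005, -0.0], [-0.0, 0.0, -1.0]]
force: [-1.1, -0.3, -0.5]
opening: 0.996
```

Emit:
drive_tool --targets '[[[31, 22, 0], 0, 1], [[31, 22, 0], 0, 1], [[31, 22, 0], 0, 1], [[31, 22, 0], 0, 1], [[31, 22, 0], 0, 1], [[31, 22, 0], 0, 1], [[31, 22, 0], 0, 1]]'

```text
time: 2.08
position: [0.4485, -0.3895, 0.2506]
ee_rot: [[0.001, 1.0, 0.0], [1.0, -0.001, -0.0], [-0.0, 0.0, -1.0]]
force: [0.1, -0.2, 0.3]
opening: 1.002
```

Emit:
drive_tool --targets '[[[31, 22, 0], 0, 1], [[31, 22, 0], 0, 1], [[31, 22, 0], 0, 1], [[31, 22, 0], 0, 1], [[31, 22, 0], 0, 1], [[31, 22, 0], 0, 1], [[31, 22, 0], 0, 1], [[0, 0, 0], 0, 1], [[0, 0, 0], 0, 1], [[0, 0, 0], 0, 1]]'

```text
time: 2.92
position: [0.6017, -0.1742, 0.2502]
ee_rot: [[-0.0, 1.0, -0.001], [1.0, 0.0, -0.001], [-0.001, -0.001, -1.0]]
force: [-0.3, 0.1, -0.3]
opening: 0.998
```

```bash
python3 - <<'E'
from h import *
cal=eyes.get_calibration("wrist");im=eyes.capture("wrist")[:,:,::-1]
cv2.imwrite("pics/jw.png",im); np.savez("jig.npz",im=im,K=cal["camera_matrix"],E=cal["extrinsics"])
o=ortho(cal,im,(.592,-.19),0,.012,(70,90),4)
cv2.imwrite("pics/jo.png",np.hstack([cv2.resize(im,(520,390)),cv2.resize(o,(280,360))[:390] if 0 else cv2.copyMakeBorder(cv2.resize(o,(280,360)),0,30,0,0,0)]))
E
```

```text
(no output)
```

View pics/jo.png

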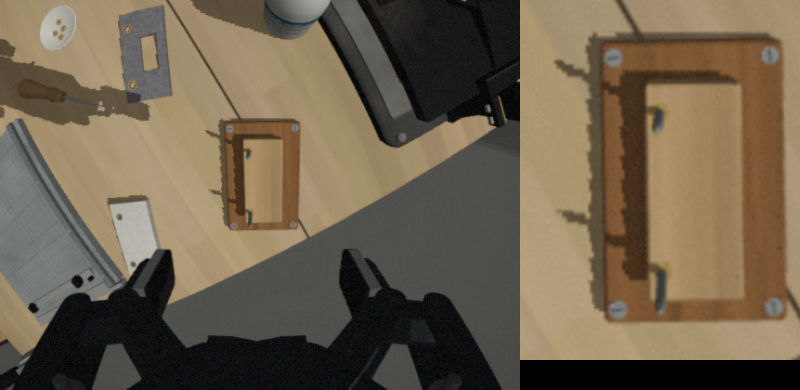

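The left panel shows the jig at wrist px (262,175), with the front cover, leaves and bottle also visible. The ortho view puts the jig near (0.593,−0.190) with yaw ≈0. Next I fit the base outline and the bed.

```bash
python3 - <<'E'
from h import *
d=np.load("jig.npz");im=d["im"];cal=dict(camera_matrix=d["K"],extrinsics=d["E"])
c=(.592,-.19)
o=ortho(cal,im,c,0,.012,(70,90),5)
hsv=cv2.cvtColor(o,cv2.COLOR_BGR2HSV); 
def rect(mask,k,name):
    m=cv2.morphologyEx(mask.astype(np.uint8)*255,cv2.MORPH_OPEN,np.ones((k,k)))
    cs,_=cv2.findContours(m,cv2.RETR_EXTERNAL,cv2.CHAIN_APPROX_NONE); C=max(cs,key=cv2.contourArea)
    r=cv2.minAreaRect(C); x=(r[0][0]/5-70,90-r[0][1]/5); print(name,"centre mm",np.round(np.array(c)*1000+x,1),np.round(np.array(r[1])/5,1),round(r[2],2)); return cv2.boxPoints(r).astype(int)
print(hsv[80,230],hsv[450,610],hsv[450,450],hsv[850,50])
b=rect((hsv[...,1]>125)&(hsv[...,0]<16),15,"base")
o2=ortho(cal,im,c,0,.030,(70,90),5);h2=cv2.cvtColor(o2,cv2.COLOR_BGR2HSV)
roi=np.zeros(o2.shape[:2],bool); roi[150:780,200:580]=1
b2=rect(roi&(h2[...,1]<125)&(h2[...,2]>110),15,"bed(want x+16,half dims 46x104)")
cv2.polylines(o,[b],True,(0,255,0),1);cv2.polylines(o2,[b2],True,(0,255,0),1)
cv2.imwrite("pics/jfit.png",cv2.resize(np.hstack([o,o2]),None,fx=.56,fy=.56,interpolation=cv2.INTER_AREA))
E
```

```text
[ 18  78 163] [ 15 146 122] [ 18 106 157] [ 18  78 171]
base centre mm [ 608.7 -190. ] [140.3  90.7] 88.79
bed(want x+16,half dims 46x104) centre mm [ 609.1 -190.8] [103.3  45.4] 89.16
```

View pics/jfit.png

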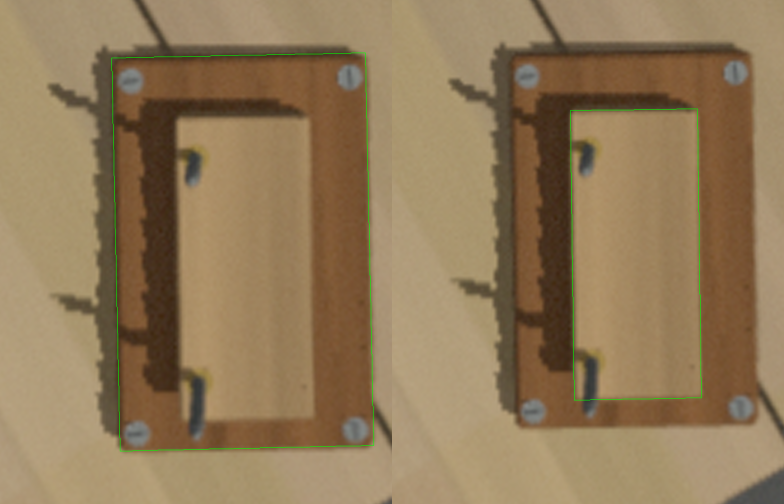

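The base and bed fits agree: jig origin ≈ (0.5929,−0.1907), yaw ≈ +1.0°. Now to the back cover, over the same relative view.

Emit:
drive_tool --targets '[[[38.9, -9.4, 0], 0, 1], [[38.9, -9.4, 0], 0, 1], [[38.9, -9.4, 0], 0, 1], [[38.9, -9.4, 0], 0, 1], [[38.9, -9.4, 0], 0, 1], [[38.9, -9.4, 0], 0, 1], [[38.9, -9.4, 0], 0, 1], [[38.9, -9.4, 0], 0, 1], [[38.9, -9.4, 0], 0, 1], [[38.9, -9.4, 0], 0, 1]]'

```text
time: 3.8
position: [0.5079, 0.2148, 0.2507]
ee_rot: [[0.004, 1.0, 0.001], [1.0, -0.004, -0.0], [-0.0, 0.001, -1.0]]
force: [1.1, 1.5, -1.0]
opening: 1.001
```

Emit:
drive_tool --targets '[[[38.9, -9.4, 0], 0, 1], [[38.9, -9.4, 0], 0, 1], [[38.9, -9.4, 0], 0, 1], [[38.9, -9.4, 0], 0, 1], [[0, 0, 0], -7, 1], [[0, 0, 0], -6, 1], [[0, 0, 0], 0, 1], [[0, 0, 0], 0, 1]]'

```text
time: 4.47
position: [0.4714, 0.3693, 0.2503]
ee_rot: [[-0.219, 0.976, 0.0], [0.976, 0.219, -0.0], [-0.0, -0.0, -1.0]]
force: [0.3, -0.1, -0.7]
opening: 0.999
```

```bash
cat >> h.py <<'E'
def fitpart(name,c,h,tag,look=True):
    """measure a flat part: c coarse centre (m), h height of its top"""
    cal=eyes.get_calibration("wrist");im=eyes.capture("wrist")[:,:,::-1]
    st=observe(); ds=cut_out("wrist",name)
    best=min(ds,key=lambda d:np.linalg.norm(plane(cal,d["uv"],h,True)[0]-c))
    o=ortho(cal,im,c,0,h,(90,90),5); m=ortho(cal,best["region"].astype(np.uint8)*255,c,0,h,(90,90),5)
    g=cv2.GaussianBlur(o,(5,5),0); gc=np.full(m.shape,cv2.GC_BGD,np.uint8)
    gc[cv2.dilate(m,np.ones((41,41)))>127]=cv2.GC_PR_BGD; gc[m>127]=cv2.GC_PR_FGD; gc[cv2.erode(m,np.ones((25,25)))>127]=cv2.GC_FGD
    cv2.grabCut(g,gc,None,np.zeros((1,65)),np.zeros((1,65)),4,cv2.GC_INIT_WITH_MASK)
    f=((gc==1)|(gc==3)).astype(np.uint8)*255; f=cv2.morphologyEx(f,cv2.MORPH_OPEN,np.ones((15,15)))
    C=max(cv2.findContours(f,cv2.RETR_EXTERNAL,cv2.CHAIN_APPROX_NONE)[0],key=cv2.contourArea)
    for nm,q in (("net",max(cv2.findContours((m>127).astype(np.uint8),cv2.RETR_EXTERNAL,cv2.CHAIN_APPROX_NONE)[0],key=cv2.contourArea)),("cut",C)):
        r=cv2.minAreaRect(q); W=np.array(c)*1000+[r[0][0]/5-90,90-r[0][1]/5]
        print(nm,"centre",np.round(W,1),"size",np.round(np.array(r[1])/5,1),"yaw",np.round([-r[2],90-r[2]],1))
    cv2.drawContours(o,[cv2.boxPoints(r).astype(int)],-1,(0,255,0),1)
    cv2.imwrite(f"pics/{tag}.png",cv2.resize(o,None,fx=.6,fy=.6,interpolation=cv2.INTER_AREA))
    print("tcp",np.round(st["position"]*1000,1),"phi",round(np.degrees(np.arctan2(st["ee_rot"][1,1],st["ee_rot"][0,1])),2))
E
python3 -c "
from h import *
fitpart('back_cover_center',(.470,.355),.006,'bc')"
```

```text
net centre [469.6 357.9] size [121.4  61.8] yaw [-74.2  15.8]
cut centre [467.4 358.8] size [124.9  65. ] yaw [-74.5  15.5]
tcp [471.5 369.3 250.3] phi 12.66
```

View pics/bc.png

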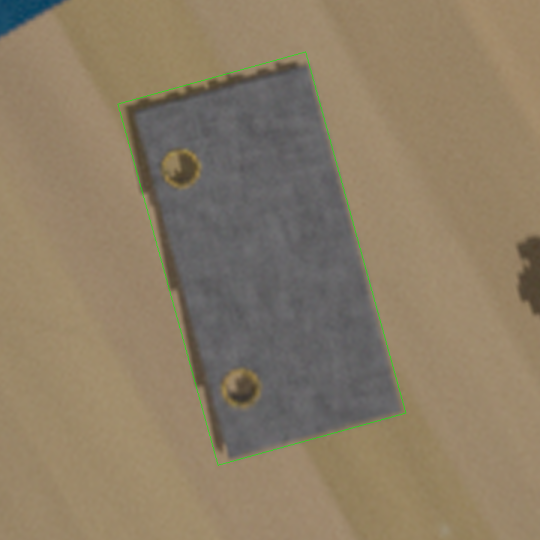

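The board has its holes on the −x side at crop px (181,168) and (241,387), which gives centre (469.6,357.8) and yaw 15.5°. That agrees with the network's mask. The green outline includes some shadow, so I ignore it. Descending with the jaws at about 70 mm.

Emit:
drive_tool --targets '[[[0, 0, 0], -2.8, 0.65], [[-10.6, -4.9, 20], 0, 0.65], [[0, 0, 35], 0, 0.65], [[0, 0, 35], 0, 0.65], [[0, 0, 35], 0, 0.65], [[0, 0, 35], 0, 0.65], [[0, 0, 35], 0, 0.65], [[0, 0, 20], 0, 0.65], [[0, 0, 0], 0, 0.65], [[0, 0, 0], 0, 0.65]]' --newtons 30

```text
time: 5.4
position: [0.4685, 0.3576, 0.0342]
ee_rot: [[-0.269, 0.963, -0.003], [0.963, 0.269, -0.002], [-0.001, -0.003, -1.0]]
force: [0.5, 0.6, 0.0]
opening: 0.827
```

Emit:
drive_tool --targets '[[[0, 0, 3], 0, 0.65], [[0, 0, 3], 0, 0.65], [[0, 0, 3], 0, 0.65], [[0, 0, 0], 0, 0.65]]'

```text
time: 5.73
position: [0.4697, 0.3594, 0.0273]
ee_rot: [[-0.271, 0.963, 0.002], [0.963, 0.271, 0.001], [0.001, 0.002, -1.0]]
force: [-0.1, -1.2, 0.2]
opening: 0.822
```

```bash
python3 - <<'E'
from h import *
im=eyes.capture("scene")[:,:,::-1]; w=eyes.capture("wrist")[:,:,::-1]
cal=eyes.get_calibration("scene"); u,v=proj(cal,np.array([.47,.358,.03])).astype(int)
print(u,v); a=cv2.resize(im[v-60:v+60,u-60:u+60],(400,400),interpolation=cv2.INTER_CUBIC)
cv2.imwrite("pics/g1.png",np.hstack([a,cv2.resize(w[130:,80:480],(400,290)) if 0 else cv2.resize(w[140:420,140:420],(400,400))]))
E
```

```text
251 248
```

View pics/g1.png

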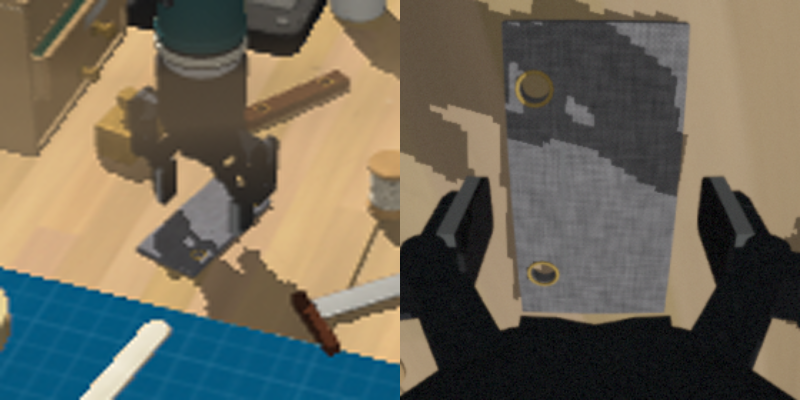

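The jaws straddle the board evenly and no contact has been felt yet. I'm lowering a bit more, then closing.

Emit:
drive_tool --targets '[[[0, 0, 2], 0, 0.65], [[0, 0, 2], 0, 0.65], [[0, 0, 0], 0, 0.65], [[0, 0, 0], 0, 0.65]]'

```text
time: 6.17
position: [0.4688, 0.3589, 0.022]
ee_rot: [[-0.271, 0.962, -0.0], [0.962, 0.271, -0.0], [-0.0, -0.001, -1.0]]
force: [-0.1, 0.3, 0.5]
opening: 0.823
```

Emit:
drive_tool --targets '[[[0, 0, 0], 0, 0], [[0, 0, 0], 0, 0], [[0, 0, 0], 0, 0], [[0, 0, 0], 0, 0], [[0, 0, 0], 0, 0], [[0, 0, 0], 0, 0]]'

```text
time: 6.67
position: [0.4697, 0.3595, 0.0232]
ee_rot: [[-0.271, 0.963, 0.001], [0.963, 0.271, 0.001], [0.001, 0.001, -1.0]]
force: [-0.8, -0.7, 5.2]
opening: 0.501
```

```bash
python3 - <<'E'
from h import *
im=eyes.capture("scene")[:,:,::-1]; w=eyes.capture("wrist")[:,:,::-1]
u,v=251,248
a=cv2.resize(im[v-60:v+60,u-60:u+60],(400,400),interpolation=cv2.INTER_CUBIC)
cv2.imwrite("pics/g2.png",np.hstack([a,cv2.resize(w[140:420,140:420],(400,400))]))
E
```

```text
(no output)
```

View pics/g2.png

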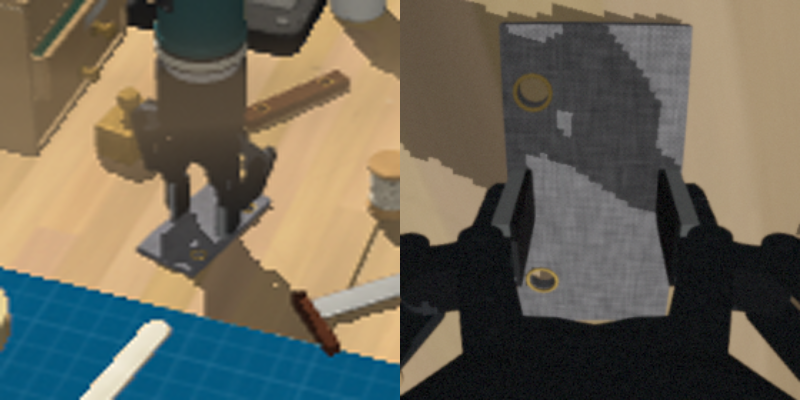

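The fingers slid over the top: the tips stand only about 17 mm ahead at this opening. I'm reopening, going about 7 mm lower and closing again.

Emit:
drive_tool --targets '[[[0, 0, 0], 0, 0.65], [[0, 0, 0], 0, 0.65], [[0, 0, 0], 0, 0.65], [[0, 0, 0], 0, 0.65], [[0, 0, 0], 0, 0.65], [[0, 0, 4], 0, 0.65], [[0, 0, 3.5], 0, 0.65], [[0, 0, 0], 0, 0.65], [[0, 0, 0], 0, 0.65]]'

```text
time: 7.52
position: [0.4686, 0.3587, 0.0141]
ee_rot: [[-0.271, 0.962, -0.001], [0.962, 0.271, -0.001], [-0.0, -0.001, -1.0]]
force: [-0.3, -0.5, -0.4]
opening: 0.826
```

Emit:
drive_tool --targets '[[[0, 0, 0], 0, 0], [[0, 0, 0], 0, 0], [[0, 0, 0], 0, 0], [[0, 0, 0], 0, 0], [[0, 0, 0], 0, 0], [[0, 0, 0], 0, 0]]'

```text
time: 8.02
position: [0.4692, 0.3591, 0.0149]
ee_rot: [[-0.271, 0.962, 0.0], [0.962, 0.271, 0.0], [0.0, 0.0, -1.0]]
force: [0.1, -0.1, 1.4]
opening: 0.691
```

Gripped at 0.69, about 59 mm. Lifting, turning and carrying it to above the jig.

Emit:
drive_tool --targets '[[[0, 0, -15], 0, -0.2], [[0, 0, -35], 0, -0.2], [[0, 0, -35], 0, -0.2], [[0, 0, -35], 0, -0.2], [[0, 0, -35], 0, -0.2], [[0, 0, -35], 0, -0.2], [[0, 0, -35], 0, -0.2], [[0, 0, 0], 4.9, -0.2], [[0, 0, 0], 4.9, -0.2], [[0, 0, 0], 4.9, -0.2]]' --newtons 45

```text
time: 8.85
position: [0.4693, 0.3592, 0.2411]
ee_rot: [[-0.014, 1.0, 0.002], [1.0, 0.014, 0.001], [0.001, 0.002, -1.0]]
force: [-0.1, -0.7, -0.5]
opening: 0.683
```

Emit:
drive_tool --targets '[[[-20, 5, 0], 0, -0.2], [[-38, 9.25, 0], 0, -0.2], [[-38, 9.25, 0], 0, -0.2], [[-38, 9.25, 0], 0, -0.2], [[-38, 9.25, 0], 0, -0.2], [[-38, 9.25, 0], 0, -0.2], [[-38, 9.25, 0], 0, -0.2], [[-38, 9.25, 0], 0, -0.2], [[-38, 9.25, 0], 0, -0.2], [[-38, 9.25, 0], 0, -0.2]]'

```text
time: 9.68
position: [0.5637, -0.0032, 0.2397]
ee_rot: [[-0.018, 1.0, -0.0], [1.0, 0.018, 0.0], [0.0, -0.0, -1.0]]
force: [1.1, -0.2, -0.5]
opening: 0.678
```

Emit:
drive_tool --targets '[[[-38, 9.25, 0], 0, -0.2], [[-38, 9.25, 0], 0, -0.2], [[-38, 9.25, 0], 0, -0.2], [[-38, 9.25, 10], 0, -0.2], [[-25, 6, 30], 0, -0.2], [[-9, 3, 40], 0, -0.2], [[0, 0, 15], 0, -0.2], [[0, 0, 0], 0, -0.2], [[0, 0, 0], 0, -0.2]]'

```text
time: 10.43
position: [0.612, -0.1862, 0.1431]
ee_rot: [[-0.018, 1.0, -0.004], [1.0, 0.018, 0.001], [0.001, -0.004, -1.0]]
force: [0.4, -0.6, -0.1]
opening: 0.678
```

```bash
cat > look.py <<'E'
from h import *
import sys
w=eyes.capture("wrist")[:,:,::-1]; st=observe(); s=eyes.capture("scene")[:,:,::-1]
u,v=proj(eyes.get_calibration("scene"),np.array([.6,-.19,.05])).astype(int); u=max(u,50)
phi=np.degrees(np.arctan2(st["ee_rot"][1,1],st["ee_rot"][0,1]))
print("tcp",np.round(st["position"]*1000,1),"phi",round(phi,2),"op",round(st["opening"],3),"F",np.round(st["force"],1))
cv2.imwrite(sys.argv[1],np.hstack([cv2.resize(s[v-45:v+45,u-45:u+45],(400,400),interpolation=cv2.INTER_CUBIC),cv2.resize(w[100:380,140:420],(400,400))]))
E
python3 look.py pics/p1.png
```

```text
tcp [ 613.5 -186.3  145.3] phi 1.05 op 0.681 F [ 0.2  0.6 -0.3]
```

View pics/p1.png

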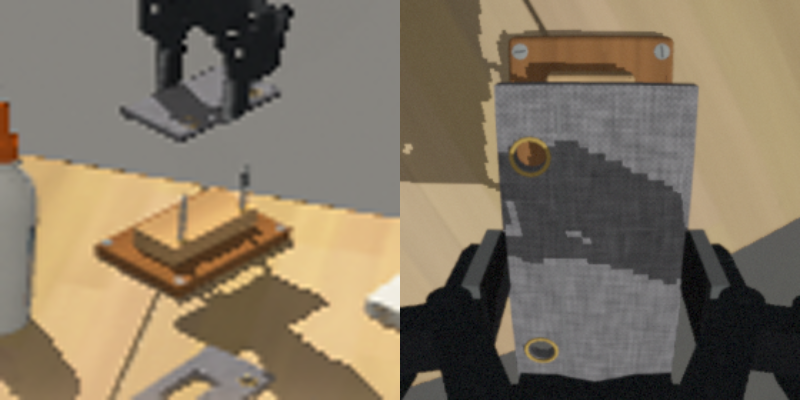

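The cover is held level over the jig. I'm lowering to just above the post tips for a check through the holes.

Emit:
drive_tool --targets '[[[-2.6, -0.5, 15], 0, -0.2], [[0, 0, 25], 0, -0.2], [[0, 0, 12], 0, -0.2], [[0, 0, 0], 0, -0.2], [[0, 0, 0], 0, -0.2], [[0, 0, 0], 0, -0.2]]'

```text
time: 11.03
position: [0.6139, -0.1891, 0.0946]
ee_rot: [[-0.019, 1.0, 0.002], [1.0, 0.019, -0.001], [-0.001, 0.002, -1.0]]
force: [0.2, -0.1, 0.2]
opening: 0.684
```

```bash
cat >> h.py <<'E'
def holes(ztop,tag,y0=-.1907,x0=.5929,yaw=1.0):
    """ortho crops at the top plane of a held part about both posts, circles drawn at the believed post tips"""
    cal=eyes.get_calibration("wrist");w=eyes.capture("wrist")[:,:,::-1];st=observe();a=np.deg2rad(yaw);out=[]
    for s in (38,-38):
        P=np.array([x0-np.sin(a)*s/1000,y0+np.cos(a)*s/1000])
        o=ortho(cal,w,P,yaw,ztop,(15,15),13)
        t=proj(cal,np.array([*P,.072]),True); b=plane(cal,t,ztop,True)[0]-P; R=np.array([[np.cos(a),np.sin(a)],[-np.sin(a),np.cos(a)]])@b*1000
        o=o.copy(); cv2.drawMarker(o,(int(195+13*R[0]),int(195-13*R[1])),(0,255,0),0,12); cv2.drawMarker(o,(195,195),(0,0,255),0,12); out.append(o)
    cv2.imwrite(tag,np.hstack(out)); print("tcp",np.round(st["position"]*1000,1),"phi",round(np.degrees(np.arctan2(st["ee_rot"][1,1],st["ee_rot"][0,1])),2))
E
python3 -c "
from h import *
holes(.084,'pics/h1.png')"
```

```text
tcp [ 614.2 -189.2   94.8] phi 1.07
```

View pics/h1.png

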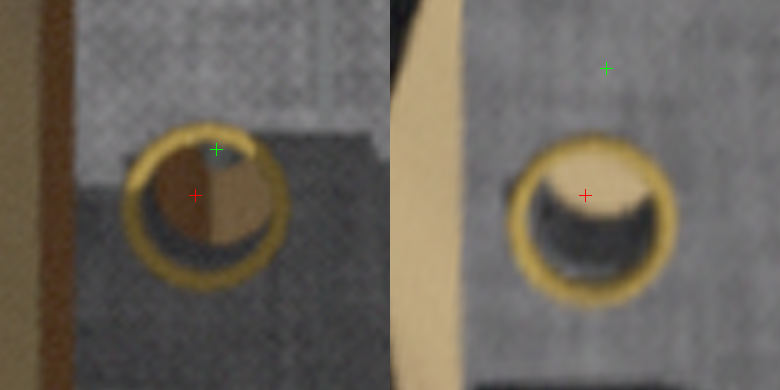

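The ring centres sit about +0.8 mm in x and −1.4 mm in y from the believed posts, and the left post tip shows near its green mark. I'm shifting by that and descending with a force watch.

Emit:
drive_tool --targets '[[[1.4, -0.8, 3], 0, -0.2], [[0, 0, 8], 0, -0.2], [[0, 0, 8], 0, -0.2], [[0, 0, 8], 0, -0.2], [[0, 0, 0], 0, -0.2]]'

```text
time: 11.5
position: [0.6113, -0.1877, 0.0635]
ee_rot: [[-0.019, 1.0, -0.001], [1.0, 0.019, 0.0], [0.0, -0.001, -1.0]]
force: [1.6, -0.8, -2.2]
opening: 0.683
```

Emit:
drive_tool --targets '[[[0, 0, 6], 0, -0.2], [[0, 0, 6], 0, -0.2], [[0, 0, 5], 0, -0.2], [[0, 0, 0], 0, -0.2], [[0, 0, 0], 0, -0.2]]'

```text
time: 11.92
position: [0.6116, -0.1876, 0.0482]
ee_rot: [[-0.018, 1.0, -0.001], [1.0, 0.018, 0.0], [0.0, -0.001, -1.0]]
force: [-0.0, -0.4, -0.6]
opening: 0.681
```

Emit:
drive_tool --targets '[[[0, 0, 2], 0, -0.2], [[0, 0, 1.5], 0, -0.2], [[0, 0, 0], 0, -0.2], [[0, 0, 0], 0, -0.2]]'

```text
time: 12.25
position: [0.6119, -0.1876, 0.0453]
ee_rot: [[-0.018, 1.0, -0.0], [1.0, 0.018, 0.0], [0.0, -0.0, -1.0]]
force: [-0.6, -1.0, -0.3]
opening: 0.681
```

Emit:
drive_tool --targets '[[[0, 0, 0], 0, 0.65], [[0, 0, 0], 0, 0.65], [[0, 0, 0], 0, 0.65], [[0, 0, 0], 0, 0.65]]'

```text
time: 12.58
position: [0.6121, -0.1877, 0.0455]
ee_rot: [[-0.018, 1.0, 0.0], [1.0, 0.018, -0.0], [-0.0, 0.0, -1.0]]
force: [0.1, 0.3, -0.0]
opening: 0.827
```

```bash
python3 look.py pics/p2.png
```

```text
tcp [ 612.  -187.7   45.4] phi 1.04 op 0.823 F [ 0.  -0.5  0.5]
```

View pics/p2.png

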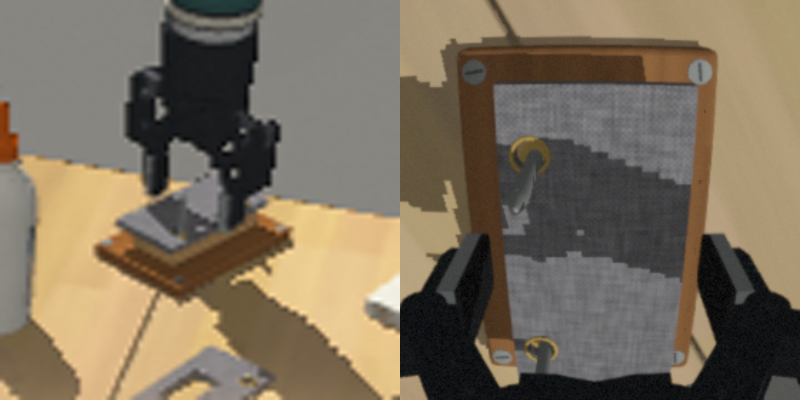

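Seated flat: both posts come through the rings and the cover lies on the bed. Next the leaves: up and over for a wrist view.

Emit:
drive_tool --targets '[[[0, 0, -20], 0, 0.8], [[0, 0, -37], 0, 0.8], [[0, 0, -37], 0, 0.8], [[0, 0, -37], 0, 0.8], [[0, 0, -37], 0, 0.8], [[0, 0, -37], 0, 0.8]]'

```text
time: 13.18
position: [0.6116, -0.1875, 0.2521]
ee_rot: [[-0.018, 1.0, 0.0], [1.0, 0.018, -0.0], [-0.0, 0.0, -1.0]]
force: [0.6, -1.1, 0.5]
opening: 0.906
```

Emit:
drive_tool --targets '[[[-14.2, -36.3, 0], 0, 0.8], [[-14.2, -36.3, 0], 0, 0.8], [[-14.2, -36.3, 0], 0, 0.8], [[-14.2, -36.3, 0], 0, 0.8], [[-14.2, -36.3, 0], 0, 0.8], [[0, 0, 0], -4, 0.8], [[0, 0, 0], 0, 0.8], [[0, 0, 0], 0, 0.8]]'

```text
time: 13.85
position: [0.4318, -0.2622, 0.2507]
ee_rot: [[-0.085, 0.996, 0.001], [0.996, 0.085, -0.0], [-0.0, 0.001, -1.0]]
force: [-0.4, -0.1, -0.3]
opening: 0.898
```

```bash
python3 -c "
from h import *
fitpart('leaves_center',(.432,-.278),.014,'lv')"
```

```text
net centre [ 432.5 -278.3] size [119.3  59.6] yaw [-83.5   6.5]
cut centre [ 432.2 -279.4] size [115.9  58.6] yaw [-83.9   6.1]
tcp [ 432.3 -261.9  250.6] phi 4.95
```

View pics/lv.png

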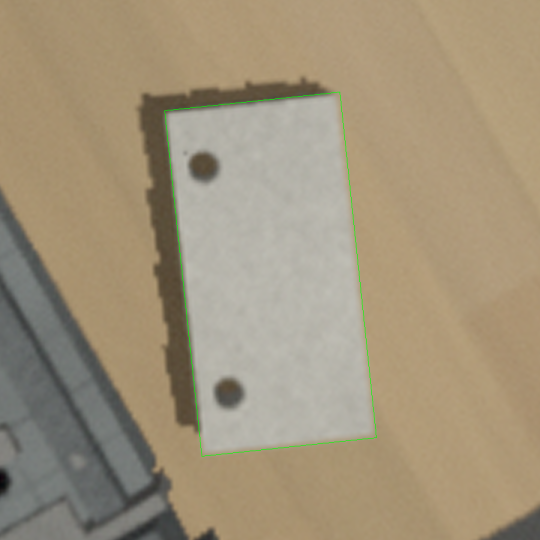

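The leaves' holes show at (203,167) and (229,393) in the crop, giving centre (432.4,−279.3) and yaw 6.3°. Descending to about 20 mm so the tips stay above the block's underside.

Emit:
drive_tool --targets '[[[0, 0, 0], -1.35, 0.65], [[-17.3, -1.8, 20], 0, 0.65], [[0, 0, 35], 0, 0.65], [[0, 0, 35], 0, 0.65], [[0, 0, 35], 0, 0.65], [[0, 0, 35], 0, 0.65], [[0, 0, 35], 0, 0.65], [[0, 0, 25], 0, 0.65], [[0, 0, 10], 0, 0.65], [[0, 0, 0], 0, 0.65]]'

```text
time: 14.78
position: [0.4303, -0.2774, 0.0172]
ee_rot: [[-0.113, 0.994, -0.005], [0.994, 0.113, 0.004], [0.004, -0.005, -1.0]]
force: [0.2, -0.4, -0.8]
opening: 0.823
```

Emit:
drive_tool --targets '[[[0, 0, 0], 0, 0], [[0, 0, 0], 0, 0], [[0, 0, 0], 0, 0], [[0, 0, 0], 0, 0], [[0, 0, 0], 0, 0], [[0, 0, 0], 0, 0]]'

```text
time: 15.28
position: [0.4326, -0.2799, 0.0214]
ee_rot: [[-0.111, 0.994, 0.002], [0.994, 0.111, -0.001], [-0.001, 0.002, -1.0]]
force: [0.7, -0.4, 2.4]
opening: 0.654
```

Emit:
drive_tool --targets '[[[0, 0, -15], 0, -0.2], [[0, 0, -30], 0, -0.2], [[0, 0, -30], 0, -0.2], [[0, 0, -25], 5.3, -0.2], [[10, 20, 0], 0, -0.2], [[17, 36, 0], 0, -0.2], [[17, 36, 0], 0, -0.2], [[17, 36, 0], 0, -0.2], [[17, 36, 0], 0, -0.2], [[8.5, 15.5, 0], 0, -0.2]]' --newtons 50

```text
time: 16.12
position: [0.614, -0.1874, 0.121]
ee_rot: [[-0.021, 1.0, 0.004], [1.0, 0.021, -0.0], [-0.0, 0.004, -1.0]]
force: [0.2, -0.4, -1.2]
opening: 0.646
```

Emit:
drive_tool --targets '[[[0, 0, 10], 0, -0.2], [[0, 0, 11], 0, -0.2], [[0, 0, 0], 0, -0.2], [[0, 0, 0], 0, -0.2], [[0, 0, 0], 0, -0.2], [[0, 0, 0], 0, -0.2]]'

```text
time: 16.62
position: [0.609, -0.1902, 0.0996]
ee_rot: [[-0.018, 1.0, 0.0], [1.0, 0.018, -0.0], [-0.0, 0.0, -1.0]]
force: [0.5, 0.5, -1.3]
opening: 0.649
```

```bash
python3 -c "
from h import *
holes(.0925,'pics/h2.png')"
```

```text
tcp [ 609.3 -190.2   99.8] phi 1.02
```

View pics/h2.png

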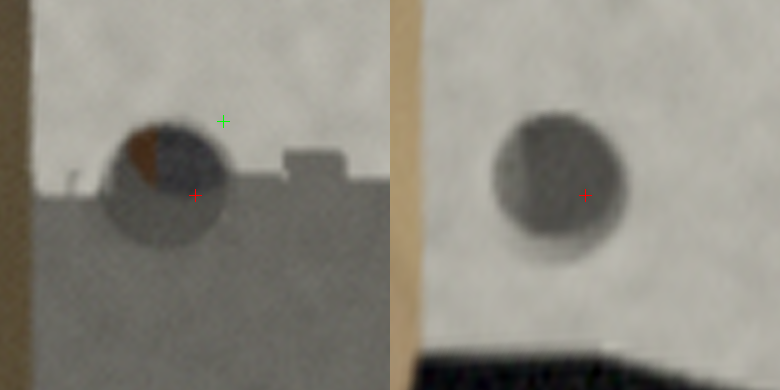

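The holes' centres are about (−2.1,+0.6) mm off the posts, and the TCP reading says −1.2 in x. I correct +1.7/−0.4 and descend.

Emit:
drive_tool --targets '[[[-0.4, 1.7, 3], 0, -0.2], [[0, 0, 8], 0, -0.2], [[0, 0, 8], 0, -0.2], [[0, 0, 8], 0, -0.2], [[0, 0, 0], 0, -0.2]]'

```text
time: 17.08
position: [0.6099, -0.1893, 0.0694]
ee_rot: [[-0.019, 1.0, -0.003], [1.0, 0.019, 0.001], [0.001, -0.003, -1.0]]
force: [-0.6, 0.3, -1.8]
opening: 0.645
```

Emit:
drive_tool --targets '[[[0, 0, 5], 0, -0.2], [[0, 0, 5], 0, -0.2], [[0, 0, 3], 0, -0.2], [[0, 0, 0], 0, -0.2], [[0, 0, 0], 0, -0.2]]'

```text
time: 17.5
position: [0.6112, -0.1897, 0.0589]
ee_rot: [[-0.019, 1.0, -0.001], [1.0, 0.019, 0.0], [0.0, -0.001, -1.0]]
force: [-0.3, 0.7, -0.3]
opening: 0.652
```

Emit:
drive_tool --targets '[[[0, 0, 2], 0, -0.2], [[0, 0, 1.5], 0, -0.2], [[0, 0, 0], 0, -0.2], [[0, 0, 0], 0, -0.2]]'

```text
time: 17.83
position: [0.612, -0.19, 0.0575]
ee_rot: [[-0.019, 1.0, 0.001], [1.0, 0.019, -0.0], [-0.0, 0.001, -1.0]]
force: [-2.4, 1.9, 6.0]
opening: 0.649
```

Contact at the expected height (6 N). Releasing and retreating, then a look.

Emit:
drive_tool --targets '[[[0, 0, 0], 0, 0.65], [[0, 0, 0], 0, 0.65], [[0, 0, 0], 0, 0.65], [[0, 0, 0], 0, 0.65], [[0, 0, -20], 0, 0.65], [[0, 0, -37], 0, 0.65], [[0, 0, -37], 0, 0.65], [[0, 0, 0], 0, 0.65], [[0, 0, 0], 0, 0.65]]'

```text
time: 18.58
position: [0.614, -0.1907, 0.1537]
ee_rot: [[-0.019, 1.0, 0.007], [1.0, 0.019, -0.002], [-0.003, 0.007, -1.0]]
force: [-0.2, 1.0, -0.7]
opening: 0.821
```

```bash
python3 look.py pics/p3.png
```

```text
tcp [ 612.2 -190.1  151.1] phi 1.09 op 0.831 F [-0.4 -0.2 -0.2]
```

View pics/p3.png

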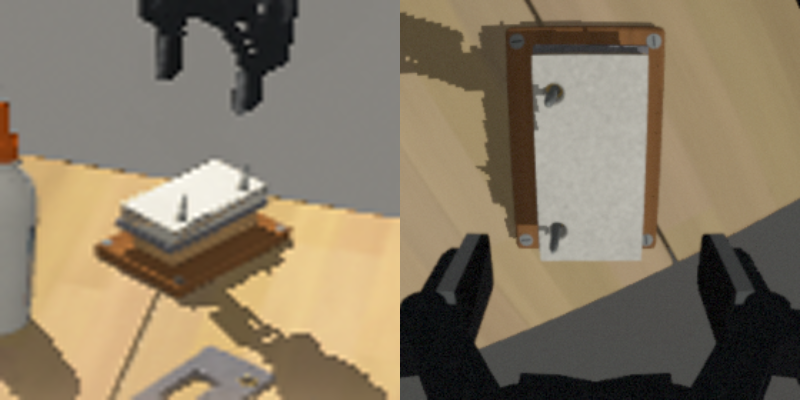

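Both posts come through the leaves and they lie flat (p3). I've viewed 14 pictures, so from here I measure by numbers and keep the last two for the end. On to the front cover.

Emit:
drive_tool --targets '[[[0, 0, -34], 0, 0.65], [[0, 0, -34], 0, 0.65], [[0, 0, -32], -5, 0.65]]'

```text
time: 18.93
position: [0.6097, -0.1892, 0.2475]
ee_rot: [[-0.107, 0.994, -0.006], [0.994, 0.107, 0.002], [0.003, -0.006, -1.0]]
force: [0.6, -0.4, 0.9]
opening: 0.824
```

Emit:
drive_tool --targets '[[[27, -27, 0], 0, 0.65], [[27, -27, 0], 0, 0.65], [[27, -27, 0], 0, 0.65], [[27, -27, 0], 0, 0.65], [[27, -27, 0], 0, 0.65], [[27, -27, 0], 0, 0.65], [[0, 0, 0], 0, 0.65], [[0, 0, 0], 0, 0.65], [[0, 0, 0], 0, 0.65]]'

```text
time: 19.68
position: [0.4329, -0.0459, 0.2487]
ee_rot: [[-0.107, 0.994, -0.001], [0.994, 0.107, -0.0], [0.0, -0.001, -1.0]]
force: [-0.2, -0.3, -0.1]
opening: 0.829
```

```bash
cat >> h.py <<'E'
def circles(o,s,pred,win=9,r=(4,6.8)):
    """hole circle near pred (px) in ortho o at s px/mm"""
    x,y=np.round(pred).astype(int);k=int(win*s);g=cv2.cvtColor(o,cv2.COLOR_BGR2GRAY)[max(y-k,0):y+k,max(x-k,0):x+k]
    g=cv2.resize(cv2.medianBlur(g,5),None,fx=2,fy=2,interpolation=cv2.INTER_CUBIC)
    c=cv2.HoughCircles(g,cv2.HOUGH_GRADIENT_ALT,1.5,5*s,param1=60,param2=.3,minRadius=int(2*r[0]*s),maxRadius=int(2*r[1]*s))
    if c is None: c=cv2.HoughCircles(g,cv2.HOUGH_GRADIENT,1,20*s,param1=60,param2=8,minRadius=int(2*r[0]*s),maxRadius=int(2*r[1]*s))
    return None if c is None else [np.round([q[0]/2+max(x-k,0),q[1]/2+max(y-k,0),q[2]/2/s],1).tolist() for q in c.reshape(-1,c.shape[-1])[:2]]
def netpart(name,c,h,hx,s=5):
    cal=eyes.get_calibration("wrist");im=eyes.capture("wrist")[:,:,::-1];st=observe()
    np.savez(name+".npz",im=im,K=cal["camera_matrix"],E=cal["extrinsics"])
    d=min(cut_out("wrist",name),key=lambda d:np.linalg.norm(plane(cal,d["uv"],h,True)[0]-c))
    m=ortho(cal,d["region"].astype(np.uint8)*255,c,0,h,(90,90),s)
    q=max(cv2.findContours((m>127).astype(np.uint8),cv2.RETR_EXTERNAL,cv2.CHAIN_APPROX_NONE)[0],key=cv2.contourArea)
    r=cv2.minAreaRect(q); W=np.array(c)*1000+[r[0][0]/s-90,90-r[0][1]/s]; yaw=(-r[2]+45)%90-45
    print("net centre",np.round(W,1),np.round(np.array(r[1])/s,1),"yaw",round(yaw,2))
    o=ortho(cal,im,W/1000,yaw,h,(60,80),s); P=[]
    for y in (38,-38):
        k=circles(o,s,((60+hx)*s,(80-y)*s)); print("hole local mm",y,[[round(a[0]/s-60,1),round(80-a[1]/s,1),a[2]] for a in k or []])
    cv2.imwrite(f"pics/{name}.png",o)
    print("tcp",np.round(st["position"]*1000,1),"phi",round(np.degrees(np.arctan2(st["ee_rot"][1,1],st["ee_rot"][0,1])),2))
E
python3 -c "
from h import *
t=cv2.imread('pics/bc.png');print('test want 181,168 / 241,387',circles(t,3,(181,168)),circles(t,3,(241,387)))
netpart('front_cover_center',(.460,-.031),.006,-20)"
```

```text
test want 181,168 / 241,387 [[181.8, 168.8, 5.0]] [[241.0, 388.5, 4.8]]
net centre [460.6 -28.6] [119.9  61.4] yaw 5.83
hole local mm 38 [[-19.7, 38.0, 4.8]]
hole local mm -38 [[-20.2, -38.4, 4.8]]
tcp [433.6 -46.3 249.1] phi 6.09
```

The detector reproduces my earlier readings and finds both holes. The front cover is at (460.7,−28.8) with yaw 5.5°. Grasping.

Emit:
drive_tool --targets '[[[14.6, 28.9, 0], 0.6, 0.65], [[0, 0, 20], 0, 0.65], [[0, 0, 35], 0, 0.65], [[0, 0, 35], 0, 0.65], [[0, 0, 35], 0, 0.65], [[0, 0, 35], 0, 0.65], [[0, 0, 35], 0, 0.65], [[0, 0, 25], 0, 0.65], [[0, 0, 0], 0, 0.65], [[0, 0, 0], 0, 0.65]]'

```text
time: 20.62
position: [0.4594, -0.0287, 0.0281]
ee_rot: [[-0.095, 0.995, -0.005], [0.996, 0.095, 0.001], [0.001, -0.005, -1.0]]
force: [0.7, 0.1, -0.4]
opening: 0.823
```

Emit:
drive_tool --targets '[[[0, 0, 7], 0, 0.65], [[0, 0, 7], 0, 0.65], [[0, 0, 0], 0, 0.65], [[0, 0, 0], 0, 0.65], [[0, 0, 0], 0, 0.65]]'

```text
time: 21.03
position: [0.4611, -0.0284, 0.0167]
ee_rot: [[-0.096, 0.995, 0.002], [0.995, 0.096, -0.0], [-0.0, 0.002, -1.0]]
force: [0.2, 0.4, -0.0]
opening: 0.827
```

Emit:
drive_tool --targets '[[[0, 0, 1], 0, 0.65], [[0, 0, 0], 0, 0], [[0, 0, 0], 0, 0], [[0, 0, 0], 0, 0], [[0, 0, 0], 0, 0], [[0, 0, 0], 0, 0], [[0, 0, 0], 0, 0], [[0, 0, 0], 0, 0]]' --newtons 40

```text
time: 21.7
position: [0.4609, -0.0283, 0.0157]
ee_rot: [[-0.096, 0.995, 0.001], [0.995, 0.096, -0.0], [-0.0, 0.001, -1.0]]
force: [-1.9, 0.2, 5.2]
opening: 0.683
```

Emit:
drive_tool --targets '[[[0, 0, -15], 0, -0.2], [[0, 0, -30], 0, -0.2], [[0, 0, -35], 0, -0.2], [[0, 0, -30], 4.5, -0.2], [[-23.5, 21.3, 0], 0, -0.2], [[-23.5, 21.3, 0], 0, -0.2], [[-23.5, 21.3, 0], 0, -0.2], [[-23.5, 21.3, 0], 0, -0.2], [[-23.5, 21.3, 0], 0, -0.2], [[-23.5, 21.3, 0], 0, -0.2]]'

```text
time: 22.53
position: [0.5913, -0.1682, 0.1247]
ee_rot: [[-0.017, 1.0, -0.0], [1.0, 0.017, 0.0], [0.0, -0.0, -1.0]]
force: [0.4, -0.3, 1.0]
opening: 0.682
```

Emit:
drive_tool --targets '[[[-23.3, 21.2, 0], 0, -0.2], [[0, 0, 16], 0, -0.2], [[0, 0, 15], 0, -0.2], [[0, 0, 0], 0, -0.2], [[0, 0, 0], 0, -0.2], [[0, 0, 0], 0, -0.2]]'

```text
time: 23.03
position: [0.612, -0.1898, 0.094]
ee_rot: [[-0.018, 1.0, -0.0], [1.0, 0.018, 0.0], [0.0, -0.0, -1.0]]
force: [-0.2, -0.8, 0.2]
opening: 0.682
```

```bash
cat >> h.py <<'E'
def fit_holes(ztop,x0=.5929,y0=-.1907,yaw=1.0,s=8):
    cal=eyes.get_calibration("wrist");w=eyes.capture("wrist")[:,:,::-1];st=observe();a=np.deg2rad(yaw)
    for k in (38,-38):
        P=np.array([x0-np.sin(a)*k/1000,y0+np.cos(a)*k/1000]); o=ortho(cal,w,P,yaw,ztop,(14,14),s)
        print(k,"hole minus post, mm",[[round(c[0]/s-14,2),round(14-c[1]/s,2),c[2]] for c in circles(o,s,(14*s,14*s),13) or []])
        cv2.imwrite(f"pics/fh{k}.png",o)
    print("tcp",np.round(st["position"]*1000,1),"phi",round(np.degrees(np.arctan2(st["ee_rot"][1,1],st["ee_rot"][0,1])),2),"op",round(st["opening"],3))
E
python3 -c "
from h import *
fit_holes(.0845)
for i,f in enumerate(('h1','h2')):
  t=cv2.imread(f'pics/{f}.png'); print(f,[circles(t[:,j:j+390].copy(),13,(195,195),14) for j in (0,390)])"
```

```text
38 hole minus post, mm [[-0.28, 1.78, 5.0]]
-38 hole minus post, mm [[-0.53, -0.5, 6.1], [-0.53, -0.5, 5.1]]
tcp [ 612.5 -189.9   94.7] phi 1.01 op 0.685
h1 [None, [[205.0, 226.8, 4.9]]]
h2 [[[167.5, 185.5, 4.7]], None]
```

Offsets are below 1 mm on average, and TCP bookkeeping agrees. A small correction, then descend.

Emit:
drive_tool --targets '[[[-0.4, 0.2, 3], 0, -0.2], [[0, 0, 6], 0, -0.2], [[0, 0, 6], 0, -0.2], [[0, 0, 5], 0, -0.2], [[0, 0, 4], 0, -0.2], [[0, 0, 0], 0, -0.2], [[0, 0, 0], 0, -0.2]]'

```text
time: 23.67
position: [0.6119, -0.1902, 0.069]
ee_rot: [[-0.017, 1.0, -0.001], [1.0, 0.017, 0.0], [0.0, -0.001, -1.0]]
force: [-0.3, -0.1, -0.6]
opening: 0.679
```

Emit:
drive_tool --targets '[[[0, 0, 2], 0, -0.2], [[0, 0, 2], 0, -0.2], [[0, 0, 1], 0, -0.2], [[0, 0, 0], 0, -0.2], [[0, 0, 0], 0, -0.2]]'

```text
time: 24.08
position: [0.6128, -0.1906, 0.0657]
ee_rot: [[-0.017, 1.0, 0.001], [1.0, 0.017, -0.0], [-0.0, 0.001, -1.0]]
force: [-2.1, 0.6, 5.0]
opening: 0.682
```

Contact at exactly the expected height. Releasing and going on to the bar.

Emit:
drive_tool --targets '[[[0, 0, 0], 0, 0.65], [[0, 0, 0], 0, 0.65], [[0, 0, 0], 0, 0.65], [[0, 0, 0], 0, 0.65], [[0, 0, -20], 0, 0.65], [[0, 0, -37], 0, 0.65], [[0, 0, -37], 0, 0.65], [[0, 0, -37], 0, 0.65], [[0, 0, -37], 0, 0.65], [[0, 0, -17], 0, 0.65]]'

```text
time: 24.92
position: [0.6146, -0.1912, 0.2561]
ee_rot: [[-0.017, 1.0, 0.008], [1.0, 0.017, -0.003], [-0.003, 0.008, -1.0]]
force: [1.1, -0.3, 1.0]
opening: 0.825
```

Emit:
drive_tool --targets '[[[37.6, -5.1, 0], 0, 0.65], [[37.6, -5.1, 0], 0, 0.65], [[37.6, -5.1, 0], 0, 0.65], [[37.6, -5.1, 0], 0, 0.65], [[37.6, -5.1, 0], 0, 0.65], [[37.6, -5.1, 0], 0, 0.65], [[37.6, -5.1, 0], 0, 0.65], [[37.6, -5.1, 0], 0, 0.65], [[37.6, -5.1, 0], 0, 0.65], [[37.6, -5.1, 0], 0, 0.65]]'

```text
time: 25.75
position: [0.5542, 0.1864, 0.2497]
ee_rot: [[-0.017, 1.0, 0.0], [1.0, 0.017, 0.0], [0.0, 0.0, -1.0]]
force: [0.6, -0.5, -0.0]
opening: 0.824
```

Emit:
drive_tool --targets '[[[0, 0, 0], 6, 0.65], [[0, 0, 0], 0, -0.1], [[0, 0, 0], 0, -0.1], [[0, 0, 0], 0, -0.1]]'

```text
time: 26.08
position: [0.5549, 0.1839, 0.2496]
ee_rot: [[0.086, 0.996, -0.0], [0.996, -0.086, -0.001], [-0.001, -0.0, -1.0]]
force: [0.2, -0.6, 0.5]
opening: 0.457
```

```bash
python3 -c "
from h import *
netpart('clamp_bar_center',(.555,.170),.010,0)"
```

```text
net centre [556.6 174.4] [ 21.3 119.3] yaw -5.23
hole local mm 38 [[-0.2, 37.4, 4.9], [-0.2, 37.4, 6.5]]
hole local mm -38 [[0.3, -38.6, 4.6], [0.3, -38.6, 6.3]]
tcp [555.  183.6 249.6] phi -4.98
```

The bar is at (556.6,173.8) with yaw −4.9°. Descending with the jaws at about 38 mm.

Emit:
drive_tool --targets '[[[-9.6, 2.4, 18], 0, -0.1], [[0, 0, 35], 0, -0.1], [[0, 0, 35], 0, -0.1], [[0, 0, 35], 0, -0.1], [[0, 0, 35], 0, -0.1], [[0, 0, 35], 0, -0.1], [[0, 0, 20], 0, -0.1], [[0, 0, 10], 0, -0.1], [[0, 0, 0], 0, -0.1], [[0, 0, 0], 0, -0.1]]'

```text
time: 27.02
position: [0.557, 0.1743, 0.0272]
ee_rot: [[0.088, 0.996, 0.0], [0.996, -0.088, 0.0], [0.0, 0.0, -1.0]]
force: [-0.3, -0.0, 1.1]
opening: 0.452
```

Emit:
drive_tool --targets '[[[0, 0, 3], 0, -0.1], [[0, 0, 2], 0, -0.1], [[0, 0, 0], 0, -0.1], [[0, 0, 0], 0, -0.8], [[0, 0, 0], 0, -0.8], [[0, 0, 0], 0, -0.8], [[0, 0, 0], 0, -0.8], [[0, 0, 0], 0, -0.8], [[0, 0, 0], 0, -0.8]]' --newtons 35

```text
time: 27.77
position: [0.5573, 0.1752, 0.0229]
ee_rot: [[0.087, 0.996, 0.002], [0.996, -0.087, 0.0], [0.001, 0.002, -1.0]]
force: [-0.6, -0.4, 7.1]
opening: 0.221
```

Emit:
drive_tool --targets '[[[0, 0, -15], 0, -0.8], [[0, 0, -35], 0, -0.8], [[0, 0, -35], 0, -0.8], [[0, 0, -35], 0, -0.8], [[0, 0, -35], 0, -0.8], [[0, 0, -35], 0, -0.8], [[0, 0, -35], 0, -0.8], [[0, 0, 0], -6, -0.8], [[0, 0, 0], 0, -0.8]]'

```text
time: 28.52
position: [0.558, 0.1754, 0.2502]
ee_rot: [[-0.02, 1.0, 0.006], [1.0, 0.02, 0.002], [0.001, 0.006, -1.0]]
force: [0.3, 0.6, -0.9]
opening: 0.218
```

Emit:
drive_tool --targets '[[[-36.5, 2.93, 0], 0, -0.8], [[-36.5, 2.93, 0], 0, -0.8], [[-36.5, 2.93, 0], 0, -0.8], [[-36.5, 2.93, 0], 0, -0.8], [[-36.5, 2.93, 0], 0, -0.8], [[-36.5, 2.93, 0], 0, -0.8], [[-36.5, 2.93, 0], 0, -0.8], [[-36.5, 2.93, 0], 0, -0.8], [[-36.5, 2.93, 0], 0, -0.8], [[-36.5, 2.93, 0], 0, -0.8]]'

```text
time: 29.35
position: [0.5905, -0.1909, 0.244]
ee_rot: [[-0.014, 1.0, -0.004], [1.0, 0.014, 0.002], [0.002, -0.004, -1.0]]
force: [0.9, 0.6, -0.4]
opening: 0.218
```

Emit:
drive_tool --targets '[[[0, 0, 35], 0, -0.8], [[0, 0, 35], 0, -0.8], [[0, 0, 35], 0, -0.8], [[0, 0, 28], 0, -0.8], [[0, 0, 13], 0, -0.8], [[0, 0, 0], 0, -0.8], [[0, 0, 0], 0, -0.8], [[0, 0, 0], 0, -0.8]]'

```text
time: 30.02
position: [0.5926, -0.1896, 0.1014]
ee_rot: [[-0.017, 1.0, 0.001], [1.0, 0.017, -0.0], [-0.0, 0.001, -1.0]]
force: [0.6, -0.2, 1.0]
opening: 0.216
```

```bash
python3 -c "
from h import *
fit_holes(.0885)
a=[cv2.resize(cv2.imread(f'pics/fh{k}.png'),(390,390),interpolation=cv2.INTER_CUBIC) for k in (38,-38)]
cv2.imwrite('pics/hb.png',np.hstack(a))"
```

```text
38 hole minus post, mm [[-0.44, -0.31, 6.4], [-0.44, -0.31, 5.1]]
-38 hole minus post, mm [[-0.62, -1.06, 5.0]]
tcp [ 593.1 -189.8  102. ] phi 0.97 op 0.22
```

View pics/hb.png

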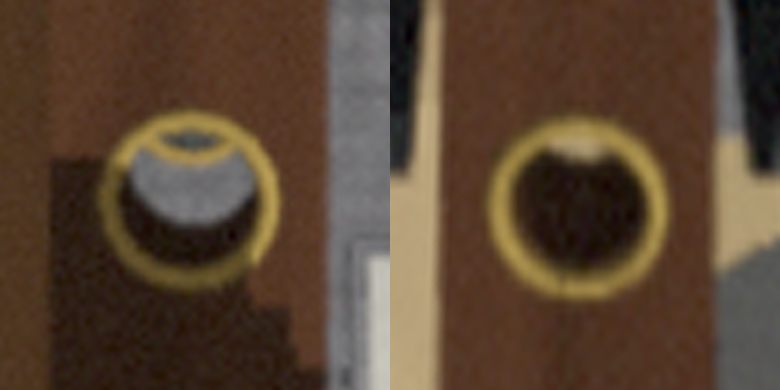

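The bar's rings are centred on the posts to within 1 mm, with the front cover's ring visible below through the left one. Descending.

Emit:
drive_tool --targets '[[[0.5, 0.3, 3], 0, -0.8], [[0, 0, 5], 0, -0.8], [[0, 0, 5], 0, -0.8], [[0, 0, 5], 0, -0.8], [[0, 0, 0], 0, -0.8], [[0, 0, 0], 0, -0.8]]'

```text
time: 30.57
position: [0.5917, -0.1888, 0.082]
ee_rot: [[-0.017, 1.0, -0.001], [1.0, 0.017, 0.001], [0.001, -0.001, -1.0]]
force: [-0.1, -0.3, -0.4]
opening: 0.22
```

Emit:
drive_tool --targets '[[[0, 0, 2], 0, -0.8], [[0, 0, 2], 0, -0.8], [[0, 0, 1.5], 0, -0.8], [[0, 0, 0], 0, -0.8], [[0, 0, 0], 0, -0.8]]'

```text
time: 30.98
position: [0.5927, -0.1892, 0.0788]
ee_rot: [[-0.017, 1.0, 0.001], [1.0, 0.017, -0.0], [-0.0, 0.001, -1.0]]
force: [-2.4, 1.3, 6.6]
opening: 0.218
```

Emit:
drive_tool --targets '[[[0, 0, 0], 0, -0.3], [[0, 0, 0], 0, -0.3], [[0, 0, 0], 0, -0.2], [[0, 0, -2], 0, -0.1], [[0, 0, -15], 0, -0.1], [[0, 0, -35], 0, -0.1], [[0, 0, -35], 0, -0.1], [[0, 0, -35], 0, -0.1], [[0, 0, -35], 0, -0.1], [[0, 0, 0], 0, -0.1]]'

```text
time: 31.82
position: [0.5967, -0.1907, 0.2439]
ee_rot: [[-0.017, 1.0, 0.014], [1.0, 0.017, -0.005], [-0.005, 0.014, -1.0]]
force: [0.9, 0.0, 1.3]
opening: 0.451
```

Emit:
drive_tool --targets '[[[0, -20, 0], 0, -0.1], [[0, -20, 0], 0, -0.1], [[0, 0, 0], 0, -0.1], [[0, 0, 0], 0, -0.1]]'

```text
time: 32.15
position: [0.5517, -0.1898, 0.2341]
ee_rot: [[-0.017, 1.0, 0.0], [1.0, 0.017, 0.0], [0.0, 0.0, -1.0]]
force: [0.1, 0.0, -0.4]
opening: 0.451
```

```bash
python3 - <<'E'
from h import *
w=eyes.capture("wrist")[:,:,::-1];cal=eyes.get_calibration("wrist"); s=eyes.capture("scene")[:,:,::-1]
u,v=proj(eyes.get_calibration("scene"),np.array([.6,-.17,.06])).astype(int); print(u,v)
o=ortho(cal,w,(.605,-.19),1,.056,(70,70),6)
cv2.imwrite("pics/fin.png",np.hstack([cv2.resize(s[v-45:v+45,u-45:u+45],(400,400),interpolation=cv2.INTER_CUBIC),cv2.resize(o,(400,400))]))
print(np.round(observe()["force"],1))
E
```

```text
341 163
[-0.6  0.2 -0.3]
```

View pics/fin.png

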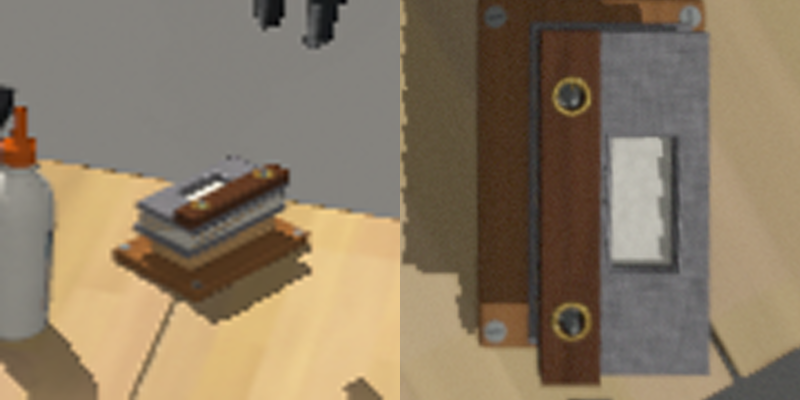

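All four parts are stacked in order, both posts show inside the bar's rings (right crop (571,97) and (571,322)), and the bottle stands. Handing in.

```bash
python3 -c "
from workcell import ticket
print(ticket.close_job())"
```

```text
the job is handed in; nothing more can be done
None
```

I threaded the grey back cover, the leaves, the window cover and the clamp bar over the posts, in that order, and handed the job in at about 32 s of robot time. The green look-alike was not touched.

- **Grasp that missed:** my first grasp of the back cover slid over its top. I reopened, went about 7 mm lower and got a good grip. I saw no damage or displacement.
- **Seating:** the leaves, front cover and bar each met contact of about 5–7 N within about 1 mm of the expected height. The back cover gave no clear contact force before release, but the picture afterwards showed it lying on the bed with both posts through its rings.
- **Last picture:** the stack looks level in order, both posts show inside the bar's rings, the bottle is standing, and the arm is clear with no force on it.
- **Disagreements:** while lining up each part, hole and post offsets from the wrist camera disagreed by up to about 2 mm between the two posts or with the arm's own position reading. I took a compromise each time, and all four parts went on without jamming.
- **Not measured:** flatness was judged by eye and by the seating heights only.

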